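# Slide a lead-strip carrier under the clamp bridge

### The job

The lead-strip carrier lies on the table in front of the low clamp bridge. With the fingertips push it along the table, never lifting or carrying it, with the end that faces the bridge going first, under the bridge and gently until it bears squarely on the stop block behind, then leave it lying there and draw back. Keep it flat on the table all the way, and do not disturb the small things lying around.

Things in the scene. Friction and masses are not known exactly. Their poses are not given: they have to be found in the camera images.
- carrier: Loose lead-strip carrier, 50 g: light plate 30 wide, 90 long, 6 mm thick, golden leads on top, a black tab 9 mm high at the middle of one long side. Origin on its underside; +y along its length to the nose (the end that faces the bridge and goes in first), -x to the tab, z up. Plate spans x -11..19, y -45..45 mm; tab x -19..-11, y -8..8. Starts before the bridge, a little off line and askew.
- carrier_nose (a point): Middle of the carrier's nose end face, half-way up the plate (3 mm above its underside); axes as the carrier's.
- carrier_tail (a point): Middle of the carrier's tail end face, half-way up the plate (3 mm); axes as the carrier's. With the carrier home it is 70 mm short of the holder's origin, clear of rail and bridge.
- holder: Metal work holder fixed to the table, about 105 mm across, 22 mm high. Origin on the table under the bridge's middle; +x feed direction, +y left, z up. Bridge bar x -12..12 mm; lane under it y -16.5..16.5. Right: guide rail 12 mm high, x -45..20, its mouth flared out to x -63, y -27. Left: only the bridge's leg from x -12, its lead-in rounded (10 mm radius).
- stop (a point): Middle of the stop block's face that the nose must bear on, 3 mm above the table, 20 mm beyond the holder's origin; axes as the holder's. The stop block is 16 mm high.
- bridge_mouth (a point): Middle of the lower front edge of the bridge bar, 9 mm above the table (the headroom); axes as the holder's. The tab stays outside, 5 mm short of this edge, when the carrier is home.
- setup_block: Bystander to leave alone: small ground steel block with a short upright pin, 28x40x32 mm, loose; origin at the middle of its underside.
- chip_box: Bystander to leave alone: flat square chip tray box with a clear lid, 50x50x14 mm, loose; origin at the middle of its underside.
- eraser: Bystander to leave alone: small blue-sleeved cleaning block, 23x44x12 mm, loose; origin at the middle of its underside.
- tweezers_b: Bystander to leave alone: black tweezers, 17x117x9 mm, loose; origin at the middle of its underside.
Not all that is in view belongs to the job. There is more than one size of the carrier; the job needs the larger. What is shaped like the holder but brown is not meant.

How it is judged:
By the outcome, as a careful person would: the job done as asked, in the order asked, and still so for the second after the job is handed in, with the robot touching nothing.
It also fails if it takes over 72 s, if anything falls off the work surface, if the arm or the gripper's body presses on something with over 40 N, if the wrist force passes 120 N, or if a joint passes its speed limit or range.

### The arm

A 7-joint arm with a two-finger parallel gripper is mounted at the origin on the work surface; the furniture and walls round the work are solid. World frame = base frame: x ahead of the robot, y to its left, z up, the work surface at z = 0. Lengths are in m, angles in degrees, forces in N, time in s.
With the tool pointing down it reaches from about 0.35 to 0.775 m from the base axis. Payload 3.1 kg.
Tool frame: the origin (TCP) lies on the centre line of the jaws, within the pads' length; the fingertips stand 17 mm ahead of it and the grasp point (between the pads) lies 2 mm behind it (robot.tip_reach is the distance from the TCP to the fingertips, in m); z points along the fingers, y is the direction in which the jaws open and shut (so a half turn about z gives the same grasp; the last joint's range is limited). The gripper opens to 85 mm and grips with 20 to 120 N. Pads are 22 mm wide; open, the fingers measure 114 mm over their backs; the gripper's body (76 mm by 85 mm) begins 54 mm behind the grasp point. The pads swing forward as they close: fully open they stand 13 mm farther back than shut.
Start: joints at [-71.889, 17.813, 0.802, 86.603, -0.252, 75.585, -1.558], TCP at [0.193, 0.515, 0.248] pointing down, gripper open.
Joint ranges: [-154.91, 154.91], [-16.99, 109.72], [-72.82, 74.43], [7.12, 147.25], [-82.49, 262.49], [11.32, 116.49], [-174.64, 174.64]. Speed limits (degrees/s): [159.86, 159.86, 180, 180, 180, 180, 180].

### API

Orientations are given as [roll, pitch, yaw] about the fixed x, y, z axes, in that order (R = Rz(yaw) Ry(pitch) Rx(roll)).
In Python, from station import robot, fingers, vision, workorder, recognise gives the robot as it stands. Calls block until the motion is done:
- robot.move_to(position, orientation): joint-space move of the TCP to a pose.
- robot.line_to(position, orientation=None, velocity=0.15, f_stop=None): straight line of the TCP; orientation=None keeps the orientation; velocity is the mean speed in m/s. With f_stop (N) it stops when the force on the tool has changed by that much, and returns True; else False.
- robot.move_j(angles): joint-space move.
- fingers.gripper_to(opening, force=None): opening from 0.0 (shut) to 1.0 (fully open); force is the grip in N (None keeps the last); returns when the fingers have stopped.
- robot.pause(seconds).
- robot.inverse_kinematics(position, orientation): joint angles nearest the present ones, or None.
- vision.grab_frame(name): name is "scene" or "top" or "wrist"; returns the picture (420x560x3 uint8, red, green, blue); there is no depth.
- vision.calibration(name): a dict with "mtx" (3x3 intrinsics, pixels), "extrinsics" (4x4, takes a point from world to camera coordinates); the wrist camera has in their place "T_tool_cam" (4x4, takes a point from camera to tool coordinates, whose origin is the TCP and whose axes are the flange's). Camera axes: x right, y up, looking along -z (the intrinsics and any distortion apply to the point x, -y, -z); pixel columns grow to the right and rows downward; lengths in m; the calibration is good to about 2 mm. A picture is of the moment at which its call begins: read the wrist's pose just before it. calibration takes no time and is no camera call.
A pose or a line that the arm cannot do raises robot.PlanningError and nothing moves.
- workorder.close_job(): hands the job in, once; it reports no verdict.
Trained networks look in the newest picture that a camera, given by its name, has taken for a name from the list of things; names that differ only in an ending like _2 or _b are one class to them, and where a whole thing is asked for, a point or a joint stands for the part that bears it (a point fixed in the world has none). Each returns a list of dicts, best first, with "p" (0 to 1); they miss things now and then, are a little off and sometimes report something else, mostly with a low value. They report only what shows in the picture. A call takes as long as a camera call. They do not tell look-alikes from the thing itself.
- recognise(label, camera): "rect" ([centre column, centre row, width, height] in pixels, round what is visible of it).
Readings, each from a call of its own:
- robot.current_time_s(): time.
- robot.current_joint_positions(): joint angles.
- robot.current_dq(): joint speeds.
- robot.current_joint_torque(): joint torques, N m.
- robot.current_tool_pos(): TCP position.
- robot.current_eef_rot(): TCP orientation.
- robot.current_contact_force(): force on the tool from outside, world axes, zero at the start.
- robot.current_torque(): the same for the moment, N m.
- robot.current_finger_gap(): opening from 0.0 (shut) to 1.0 (fully open).
Only numpy, scipy, OpenCV 4.12 (cv2) and the standard library are available. Lean on these libraries where they do the work, as an engineer would, in place of code of your own. Each camera call takes 0.05 s, during which the arm holds its last target.

## Working session

There is one attempt and no reset: what is moved stays moved. The work goes in short steps, each a Python script; the robot and the scene stay as the last script left them, time stands still between calls to the robot, and variables do not carry over. Pictures are saved under pics/ and viewed, and the job is handed in when it is done.

```bash
ls; mkdir -p pics
python3 - <<'E'
from station import robot, fingers, vision, workorder, recognise
import cv2
for c in ["scene","top","wrist"]:
    im=vision.grab_frame(c); cv2.imwrite(f"pics/{c}0.png",im[:,:,::-1])
    for l in ["carrier","holder","setup_block","chip_box","eraser","tweezers_b"]:
        print(c,l,[([round(float(v)) for v in d["rect"]],round(float(d["p"]),2)) for d in recognise(l,c)])
    print(vision.calibration(c))
print(robot.current_time_s())
E
```

```text
pics
scene carrier [([266, 173, 22, 15], 0.62), ([333, 224, 40, 22], 0.56), ([393, 214, 30, 23], 0.55)]
scene holder [([377, 299, 71, 58], 0.84), ([284, 193, 60, 28], 0.58)]
scene setup_block [([321, 173, 20, 18], 0.75)]
scene chip_box [([254, 223, 28, 23], 0.89), ([320, 174, 16, 14], 0.52)]
scene eraser [([333, 223, 40, 25], 0.74), ([265, 171, 22, 11], 0.59)]
scene tweezers_b [([262, 327, 31, 46], 0.51)]
{'mtx': array([[512.28076168,   0.        , 278.14289018],
       [  0.        , 512.28076168, 207.45711126],
       [  0.        ,   0.        ,   1.        ]]), 'extrinsics': array([[-0.61488234, -0.78850026,  0.01367668,  0.27987032],
       [ 0.44951197, -0.33618016,  0.82760008, -0.32139026],
       [-0.64796505,  0.51502451,  0.56115155, -0.55173786],
       [ 0.        ,  0.        ,  0.        ,  1.        ]])}
top carrier [([311, 221, 20, 40], 0.63), ([361, 243, 13, 31], 0.58)]
top holder [([271, 305, 55, 44], 0.75), ([298, 168, 53, 38], 0.56)]
top setup_block [([352, 162, 17, 18], 0.65)]
top chip_box [([256, 187, 28, 34], 0.61)]
top eraser [([312, 130, 10, 19], 0.65)]
top 
[... 368 characters left out ...]
935],
       [ 0.        ,  0.        ,  0.        ,  1.        ]])}
wrist carrier []
wrist holder []
wrist setup_block []
wrist chip_box []
wrist eraser []
wrist tweezers_b []
{'mtx': array([[351.13953443,   0.        , 276.50831678],
       [  0.        , 351.13953443, 212.33304844],
       [  0.        ,   0.        ,   1.        ]]), 'T_tool_cam': array([[-6.33620879e-04,  9.52538416e-01,  3.04417746e-01,
         7.83982369e-02],
       [ 9.99999707e-01,  4.72465845e-04,  6.03049024e-04,
         1.17716088e-03],
       [ 4.30600375e-04,  3.04418039e-01, -9.52538436e-01,
        -1.24337464e-01],
       [ 0.00000000e+00,  0.00000000e+00,  0.00000000e+00,
         1.00000000e+00]])}
1.05
```

Run:
```python
import cv2
t=cv2.imread("pics/top0.png"); s=cv2.imread("pics/scene0.png")
cv2.imwrite("pics/top0c.png",cv2.resize(t[100:350,180:440],None,fx=3,fy=2.4*1.0,interpolation=cv2.INTER_CUBIC) if 0 else cv2.resize(t[110:350,200:440],(600,600),interpolation=cv2.INTER_CUBIC))
cv2.imwrite("pics/scene0c.png",cv2.resize(s[140:380,200:460],(650,600),interpolation=cv2.INTER_CUBIC))
```

```text
(no output)
```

View pics/top0c.png

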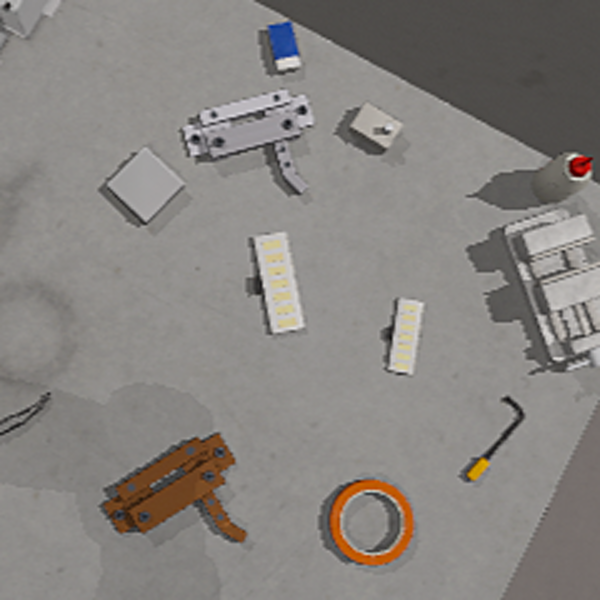

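View pics/scene0c.png

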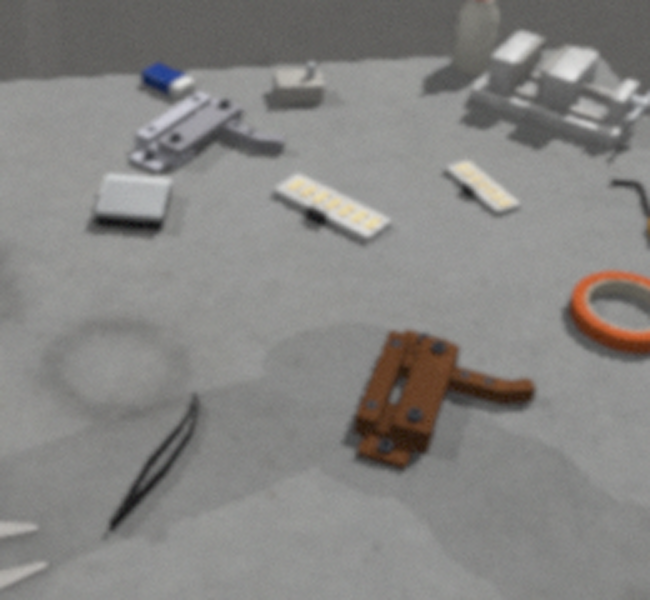

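The grey holder is at top px (299,168), the brown look-alike at (271,305). The larger carrier is at (311,222) and the smaller at (361,243). I'll work out coarse poses, then look closer with the wrist camera.

```bash
cat > h.py <<'E'
import numpy as np, cv2
from scipy.spatial.transform import Rotation as R
from station import robot, fingers, vision, workorder, recognise
def cam(name,tool=None):
    c=vision.calibration(name); K=c["mtx"]
    if name=="wrist":
        T=np.eye(4); T[:3,3]=tool[0]; T[:3,:3]=R.from_euler("xyz",tool[1],degrees=True).as_matrix()
        W=T@c["T_tool_cam"]
    else: W=np.linalg.inv(c["extrinsics"])
    return K,W
def pix2w(uv,z,KW):
    K,W=KW; uv=np.atleast_2d(np.array(uv,float))
    d=np.c_[(uv[:,0]-K[0,2])/K[0,0],-(uv[:,1]-K[1,2])/K[1,1],-np.ones(len(uv))]@W[:3,:3].T
    o=W[:3,3]; s=(z-o[2])/d[:,2]; return o+s[:,None]*d
def w2pix(P,KW):
    K,W=KW; P=np.atleast_2d(P); q=(P-W[:3,3])@W[:3,:3]
    return np.c_[K[0,0]*q[:,0]/-q[:,2]+K[0,2],K[1,1]*-q[:,1]/-q[:,2]+K[1,2]]
def tool(): return (np.array(robot.current_tool_pos()),np.array(robot.current_eef_rot()))
E
python3 - <<'E'
from h import *
t=cam("top")
f=lambda x,y:(200+x*.4,110+y*.4)
pts={"nose":((271,236),6),"tail":((286,330),6),"holder bar":((247,134),22),"rail flare end":((298,190),12),"holder L":((190,140),5),"holder R":((308,110),5),
"chip":((146,185),14),"setup":((375,127),30),"eraser":((284,46),12),"small":((405,336),6)}
for k,(p,z) in pts.items(): print(k,np.round(pix2w(f(*p),z/1000,t)[0],4))
print(robot.current_tool_pos(),robot.current_eef_rot(),vision.calibration("wrist")["T_tool_cam"][:3,3])
E
```

```text
nose [ 0.5532 -0.1696  0.006 ]
tail [ 0.4675 -0.1807  0.006 ]
holder bar [ 0.6446 -0.149   0.022 ]
rail flare end [ 0.5943 -0.1948  0.012 ]
holder L [ 0.6441 -0.0975  0.005 ]
holder R [ 0.6714 -0.2073  0.005 ]
chip [ 0.6003 -0.0567  0.014 ]
setup [ 0.6475 -0.2641  0.03  ]
eraser [ 0.731  -0.1861  0.012 ]
small [ 0.4604 -0.2876  0.006 ]
[0.1925884  0.51518696 0.24829278] [1.79999649e+02 1.08440977e-03 1.59503096e+02] [ 0.07839824  0.00117716 -0.12433746]
```

Run:
```python
from h import *
fingers.gripper_to(0.0)
robot.move_to([0.53,-0.172,0.22],[180,0,14])
np.save("t1.npy",np.array(tool()))
im=vision.grab_frame("wrist"); cv2.imwrite("pics/w1.png",im[:,:,::-1])
for l in ["carrier","holder"]:
    print(l,[([round(float(v)) for v in d["rect"]],round(float(d["p"]),2)) for d in recognise(l,"wrist")])
print(tool(),robot.current_time_s(),robot.current_joint_positions(),robot.current_finger_gap())
```

```text
carrier [([277, 200, 44, 91], 0.98)]
holder [([155, 326, 107, 52], 0.8), ([293, 67, 133, 121], 0.67), ([276, 199, 41, 91], 0.32)]
(array([ 0.53032443, -0.17113067,  0.219902  ]), array([-1.79978516e+02, -2.04238457e-03,  1.40952962e+01])) 4.6667 [-23.71419728  27.77255465  57.90961448  89.65789287 -24.02509204
  75.99560174 -38.78163468] -0.0009401232698106282
```

View pics/w1.png

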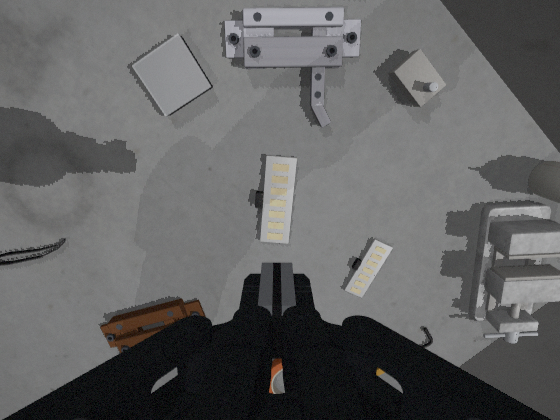

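Carrier: larger one at (278,199), tab on left; grey holder at (293,40), rail at right (320,95). Enlarging both to measure corners.

Run:
```python
import cv2
t=cv2.imread("pics/w1.png")
cv2.imwrite("pics/w1a.png",cv2.resize(t[0:130,215:375],None,fx=4.6,fy=4.6,interpolation=cv2.INTER_CUBIC))
cv2.imwrite("pics/w1b.png",cv2.resize(t[145:255,240:320],None,fx=5,fy=5,interpolation=cv2.INTER_CUBIC))
```

```text
(no output)
```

View pics/w1a.png

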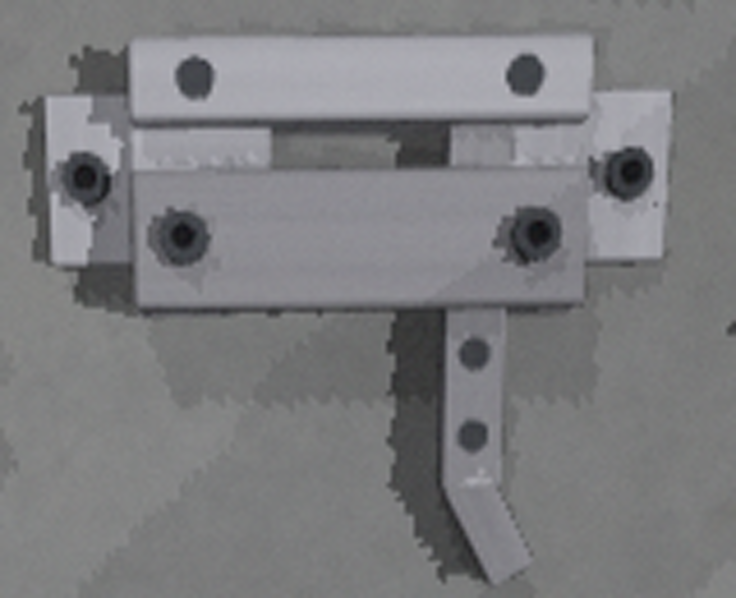

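View pics/w1b.png

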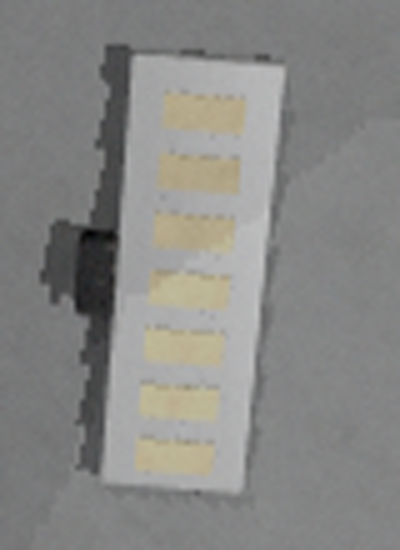

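Run:
```python
from h import *
from scipy.optimize import least_squares
t=np.load("t1.npy"); KW=cam("wrist",t)
A=lambda x,y:(215+(x+.5)/4.6-.5,(y+.5)/4.6-.5); B=lambda x,y:(240+(x+.5)/5-.5,145+(y+.5)/5-.5)
H=[(A(443,484),(-45,-16.5,12)),(A(494,585),(-63,-27,12)),(A(445,312),(-12,-16.5,12))]
L=[(A(137,305),-12,22),(A(583,300),-12,22),(A(133,170),12,22),(A(587,168),12,22),(A(130,122),20,16),(A(592,118),20,16)]
def fr(p): 
    c,s=np.cos(p[2]),np.sin(p[2]); return np.array([[c,-s],[s,c]])
def res(p,det=False):
    out=[]
    for uv,P in H:
        w=pix2w(uv,P[2]/1e3,KW)[0][:2]; q=(w-p[:2])@fr(p)*1e3; out+=list(q-np.array(P[:2]))
    for uv,x,z in L:
        w=pix2w(uv,z/1e3,KW)[0][:2]; q=(w-p[:2])@fr(p)*1e3; out.append(q[0]-x)
        if det: print(x,z,np.round(q,1))
    if det:
        for n,uv,z in [("bl",A(48,97),6),("bl",A(50,265),6),("br",A(672,92),6),("br",A(663,258),6)]:
            print(n,np.round((pix2w(uv,z/1e3,KW)[0][:2]-p[:2])@fr(p)*1e3,1))
    return np.array(out)
s=least_squares(res,[.643,-.15,.24]); print("holder",s.x[:2],np.degrees(s.x[2]),np.round(s.fun,1)); res(s.x,True)
C=[(B(132,55),(-11,45)),(B(286,66),(19,45)),(B(245,493),(19,-45)),(B(102,484),(-11,-45))]
def rc(p):
    out=[]
    for uv,P in C:
        w=pix2w(uv,.006,KW)[0][:2]; out+=list((w-p[:2])@fr(p)*1e3-np.array(P))
    return np.array(out)
c=least_squares(rc,[.51,-.175,-1.4]); print("carrier",c.x[:2],np.degrees(c.x[2]),np.round(c.fun,1))
np.save("poses.npy",np.array([s.x,c.x]))
P=lambda p,v:p[:2]+fr(p)@np.array(v)
for n,v in [("nose",(4,45)),("tail",(4,-45))]:
    w=P(c.x,np.array(v)/1e3); print(n,w,"in holder",np.round((w-s.x[:2])@fr(s.x)*1e3,1))
print("yaw of length dir rel holder",np.degrees(c.x[2])+90-np.degrees(s.x[2]))
```

```text
holder [ 0.64772401 -0.15417754] 14.661711593663897 [ 1.3 -0.1 -0.1 -0.2 -0.3  0.2  0.6  0.7 -0.8 -1.3  0.  -0.1]
-12 22 [-11.4  41.5]
-12 22 [-11.3 -40.8]
12 22 [11.2 41.4]
12 22 [ 10.7 -40.5]
20 16 [20.  42.2]
20 16 [ 19.9 -42. ]
bl [26.2 58.2]
bl [-2.7 59.4]
br [ 25.9 -58.5]
br [ -2.6 -58.6]
carrier [ 0.51217489 -0.17081592] -80.33255373753825 [ 0.2 -0.5 -0.1 -0.3 -0.1  0.5  0.1  0.2]
nose [ 0.55720757 -0.1672023 ] in holder [-90.9  10.3]
tail [ 0.46848565 -0.18231593] in holder [-180.5   18.1]
yaw of length dir rel holder -4.994265331202145
```

```bash
cat >> h.py <<'E'
def fr(p): 
    c,s=np.cos(p[2]),np.sin(p[2]); return np.array([[c,-s],[s,c]])
HP,CP=np.load("poses.npy")
HY=np.degrees(HP[2])
def hw(x,y,z): # holder mm -> world m
    return list(HP[:2]+fr(HP)@(np.array([x,y])/1e3))+[z/1e3]
def wh(P): return (np.array(P)[:2]-HP[:2])@fr(HP)*1e3
O=lambda d=0:[180,0,HY+d]
E
python3 - <<'E'
from h import *
print(robot.tip_reach, wh(CP[:2]))
xo=wh(CP[:2])[0]
print(robot.inverse_kinematics(hw(xo,60,20),O()) is not None, robot.inverse_kinematics(hw(-90,0,20),O()) is not None)
robot.move_to(hw(xo,62,60),O())
print(robot.line_to(hw(xo,62,19.5),f_stop=3,velocity=.08), robot.current_tool_pos(), robot.current_contact_force())
print(robot.line_to(hw(xo,37,19.5),f_stop=4,velocity=.03), robot.current_contact_force())
print(wh(robot.current_tool_pos()))
np.save("t2.npy",np.array(tool()))
im=vision.grab_frame("wrist"); cv2.imwrite("pics/w2.png",im[:,:,::-1])
im=vision.grab_frame("scene"); cv2.imwrite("pics/s2.png",cv2.resize(im[140:300,220:440],None,fx=3,fy=3,interpolation=cv2.INTER_CUBIC)[:,:,::-1])
print(robot.current_time_s())
E
```

```text
0.017 [-135.34661339   18.21245433]
True True
False [ 0.50096125 -0.12866464  0.01927486] [0.71204747 0.09733286 0.22872025]
False [-0.25824139  0.30670196  0.6601065 ]
[-135.34508666   36.5804931 ]
7.1167
```

View pics/w2.png

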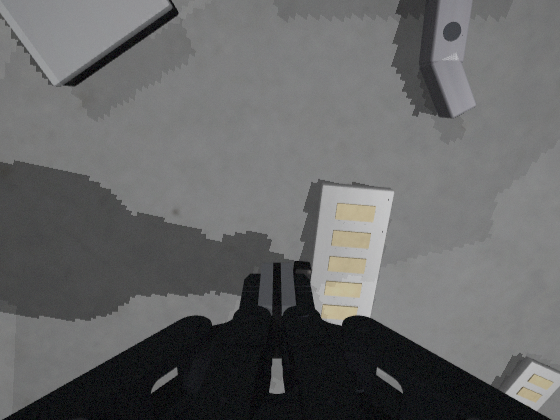

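View pics/s2.png

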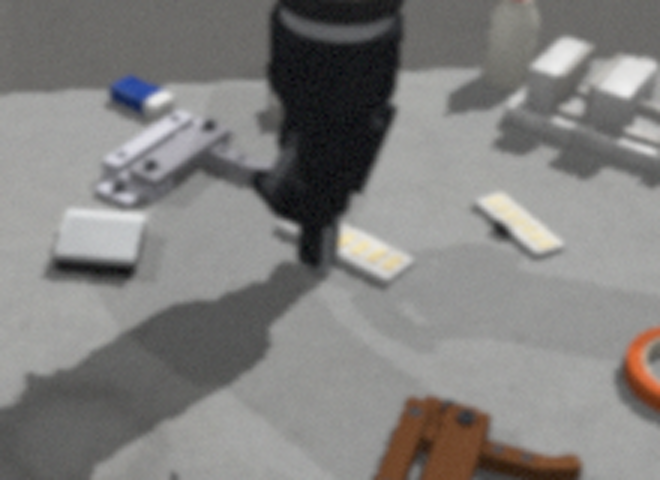

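```bash
cat >> h.py <<'E'
from scipy.optimize import least_squares
def fitc(corners,KW,g,z=.006): # corners: list of (uv,(x,y)mm)
    def rc(p):
        o=[]
        for uv,P in corners: o+=list((pix2w(uv,z,KW)[0][:2]-p[:2])@fr(p)*1e3-np.array(P))
        return np.array(o)
    s=least_squares(rc,g,x_scale=[.01,.01,.1]); p=s.x
    n=p[:2]+fr(p)@np.array([.004,.045]); t=p[:2]+fr(p)@np.array([.004,-.045])
    print("nose_h",np.round(wh(n),1),"tail_h",np.round(wh(t),1),"rel yaw",round(np.degrees(p[2])+90-HY,2),"res",np.round(s.fun,1)); return p
E
python3 - <<'E'
from h import *
KW=cam("wrist",np.load("t2.npy"))
fitc([((322.5,183.5),(-11,45)),((394,189),(19,45)),((371,325),(19,-38))][:2],KW,CP)
print(wh(pix2w((371,325),.006,KW)[0]),[wh(pix2w(u,z,KW)[0]) for u,z in [((246,280),.005),((311,265),.005),((311,265),.0025)]])
E
```

```text
nose_h [-90.1   4.7] tail_h [-179.8   11.8] rel yaw -4.54 res [ 0.5 -0.  -0.5  0. ]
[-155.60493271   -5.71824717] [array([-132.90238595,   51.2685499 ]), array([-125.60264638,   22.68002721]), array([-126.83929937,   22.40787454])]
```

Run:
```python
from h import *
robot.line_to(hw(-135,46,19.5),velocity=.08)
robot.line_to(hw(-161,46,19.5),velocity=.08)
print(robot.line_to(hw(-161,26.2,19.5),f_stop=4,velocity=.03), robot.current_contact_force())
print(wh(robot.current_tool_pos()))
robot.line_to(hw(-161,40,19.5),velocity=.08)
robot.line_to(hw(-161,40,110),velocity=.15)
robot.line_to(hw(-165,10,120),velocity=.15)
np.save("t3.npy",np.array(tool()))
im=vision.grab_frame("wrist"); cv2.imwrite("pics/w3.png",im[:,:,::-1])
print(robot.current_time_s())
```

```text
False [-0.82605639  0.10449794 -0.11610725]
[-161.01138958   26.27553582]
10.15
```

View pics/w3.png

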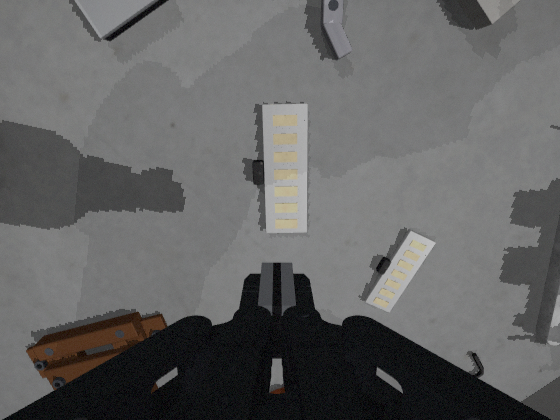

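```bash
cat >> h.py <<'E'
def autoc(img_bgr,box):
    x0,y0,x1,y1=box; c=img_bgr[y0:y1,x0:x1].astype(float); g=c.min(2)*0+c[:,:,2]
    m=((g>float(np.percentile(g,50))+35)).astype(np.uint8)
    m=cv2.morphologyEx(m,cv2.MORPH_CLOSE,np.ones((5,5)))
    k=max(cv2.findContours(m,0,2)[0],key=cv2.contourArea); k=cv2.approxPolyDP(cv2.convexHull(k),4,True)[:,0]
    return k+[x0,y0]
E
python3 - <<'E'
from h import *
KW=cam("wrist",np.load("t3.npy"))
t=cv2.imread("pics/w3.png"); print(autoc(t,(235,90,330,250)))
cv2.imwrite("pics/w3a.png",cv2.resize(t[90:250,235:335],None,fx=3.7,fy=3.7,interpolation=cv2.INTER_CUBIC))
fitc([((263,104),(-11,45)),((307.5,104),(19,45)),((307,233),(19,-45)),((267,233.5),(-11,-45))],KW,CP)
E
```

```text
[[306 104]
 [306 231]
 [268 231]
 [265 187]
 [274 108]]
nose_h [-89.9   5.2] tail_h [-179.9    3.6] rel yaw 1.0 res [ 0.6  0.  -0.7 -0.5 -0.4  0.1  0.6  0.3]
```

View pics/w3a.png

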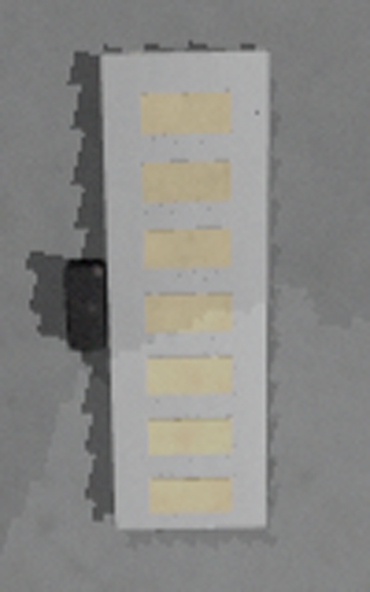

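Run:
```python
from h import *
robot.line_to(hw(-165,50,110),velocity=.15)
robot.line_to(hw(-134,50,60),velocity=.15)
robot.line_to(hw(-134,46,19.5),velocity=.08)
print(robot.line_to(hw(-134,29.5,19.5),f_stop=4,velocity=.03), robot.current_contact_force())
print(wh(robot.current_tool_pos()))
robot.line_to(hw(-134,44,19.5),velocity=.08)
robot.line_to(hw(-150,40,110),velocity=.15)
robot.line_to(hw(-165,2,140),velocity=.15)
np.save("t4.npy",np.array(tool()))
im=vision.grab_frame("wrist"); cv2.imwrite("pics/w4.png",im[:,:,::-1])
cv2.imwrite("pics/w4a.png",cv2.resize(im[0:240,200:360],None,fx=2.5,fy=2.5,interpolation=cv2.INTER_CUBIC)[:,:,::-1])
print(robot.current_time_s())
```

```text
False [-0.14220115 -1.08685975  0.66501734]
[-134.00041718   28.95037153]
14.1167
```

View pics/w4a.png

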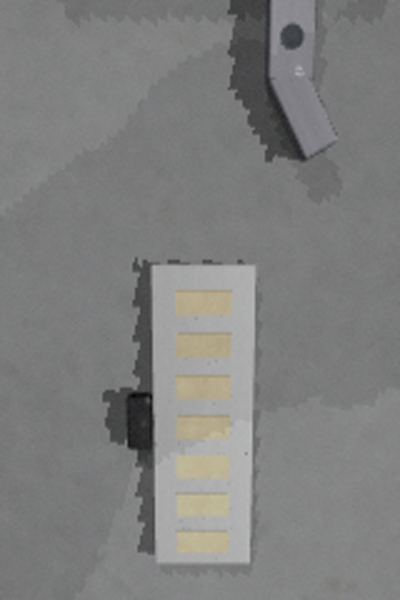

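Run:
```python
from h import *
KW=cam("wrist",np.load("t4.npy"))
A=lambda x,y:(200+(x+.5)/2.5-.5,(y+.5)/2.5-.5)
fitc([(A(152,265),(-11,45)),(A(255,265),(19,45)),(A(249.5,563),(19,-45)),(A(155.5,563),(-11,-45))],KW,CP)
for q in [(267,77),(305,158),(268,30)]: print(wh(pix2w(A(*q),.012,KW)[0]))
print(wh(tool()[0]))
```

```text
nose_h [-90.3   0.2] tail_h [-180.3    0.3] rel yaw -0.06 res [ 0.5 -0.5 -0.5 -0.5 -0.3  0.5  0.3  0.5]
[-44.21672379 -15.98573191]
[-63.56906205 -26.53133431]
[-33.44206066 -15.97591268]
[-164.98475216    3.15111412]
```

Run:
```python
from h import *
fingers.gripper_to(0.1)
robot.line_to(hw(-207,0.3,80),velocity=.12)
robot.line_to(hw(-207,0.3,18.8),velocity=.08,f_stop=3)
robot.pause(.2); print(wh(robot.current_tool_pos()),robot.current_tool_pos()[2],robot.current_finger_gap(),robot.current_contact_force())
print(robot.line_to(hw(-145,0.3,18.8),f_stop=3,velocity=.03), robot.current_contact_force())
print(wh(robot.current_tool_pos()),robot.current_time_s())
np.save("t5.npy",np.array(tool()))
im=vision.grab_frame("wrist"); cv2.imwrite("pics/w5.png",im[:,:,::-1])
```

```text
[-208.09597904    1.20838839] 0.01744255778513234 0.10033895965032924 [0.43913209 0.2872134  5.36027531]
True [0.38200732 0.20430693 3.87754051]
[-208.08093372    1.19982582] 16.4833
```

View pics/w5.png

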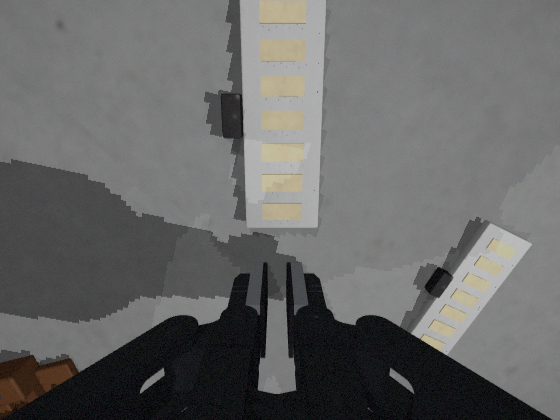

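The tips touched the table lightly at TCP z = 17.4 mm, about 5 N. I'll raise slightly and push.

Run:
```python
from h import *
robot.line_to(hw(-207,0.3,20.3),velocity=.03); robot.pause(.3)
print(wh(robot.current_tool_pos()),robot.current_tool_pos()[2],robot.current_contact_force())
print(robot.line_to(hw(-145,0.3,20.3),f_stop=3,velocity=.03), robot.current_contact_force())
print(wh(robot.current_tool_pos()),robot.current_tool_pos()[2],robot.current_time_s())
np.save("t6.npy",np.array(tool()))
im=vision.grab_frame("wrist"); cv2.imwrite("pics/w6.png",im[:,:,::-1])
```

```text
[-207.11345985    0.43998547] 0.020162400661350926 [-0.46337076 -0.32499504 -0.01410839]
False [ 0.08358455 -0.39030293  0.49387064]
[-145.05536752    0.30678223] 0.020317583333043985 19.325
```

View pics/w6.png

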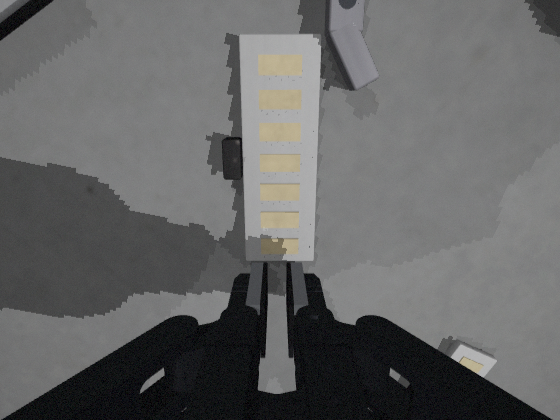

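Run:
```python
from h import *
KW=cam("wrist",np.load("t6.npy"))
fitc([((239.5,35),(-11,45)),((322,35),(19,45)),((314,261.5),(19,-45)),((246,261.5),(-11,-45))],KW,CP)
for q in [(331,26),(355,90)]: print(wh(pix2w(q,.012,KW)[0]))
```

```text
nose_h [-44.1  -0.1] tail_h [-134.1    0. ] rel yaw -0.05 res [ 0.3 -0.6 -0.3 -0.6 -0.2  0.6  0.2  0.6]
[-42.92754335 -16.98604009]
[-63.33707289 -26.47352944]
```

Run:
```python
from h import *
print(robot.line_to(hw(-100,0.3,20.3),f_stop=3,velocity=.025), robot.current_contact_force())
print(wh(robot.current_tool_pos()),robot.current_tool_pos()[2],robot.current_time_s())
np.save("t7.npy",np.array(tool()))
im=vision.grab_frame("wrist"); cv2.imwrite("pics/w7.png",im[:,:,::-1])
```

```text
False [-1.15065525 -0.24596339  0.67494495]
[-100.03169247    0.30547284] 0.02032035855847763 21.325
```

View pics/w7.png

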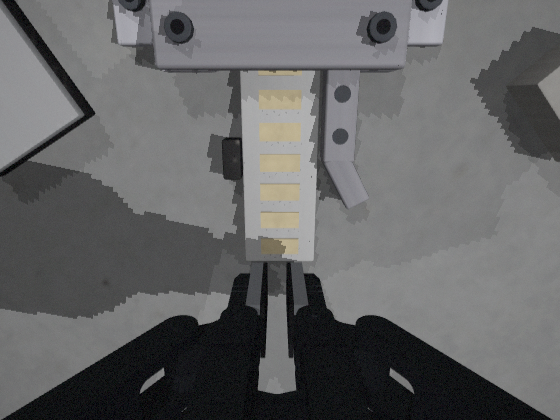

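Entering cleanly under the bridge. I'll make the final slow guarded push.

Run:
```python
from h import *
print(robot.line_to(hw(-87,0.3,20.3),f_stop=3,velocity=.015), robot.current_contact_force(),wh(robot.current_tool_pos()))
r=robot.line_to(hw(-77,0.3,20.3),f_stop=2.5,velocity=.008)
print(r, robot.current_contact_force(),wh(robot.current_tool_pos()),robot.current_time_s())
np.save("t8.npy",np.array(tool()))
im=vision.grab_frame("wrist"); cv2.imwrite("pics/w8.png",im[:,:,::-1])
```

```text
False [1.01183101 0.15605424 0.64297799] [-86.93676649   0.30299593]
True [ 0.17529572  0.24839726 -0.72181376] [-80.97380025   0.63583374] 23.2667
```

View pics/w8.png

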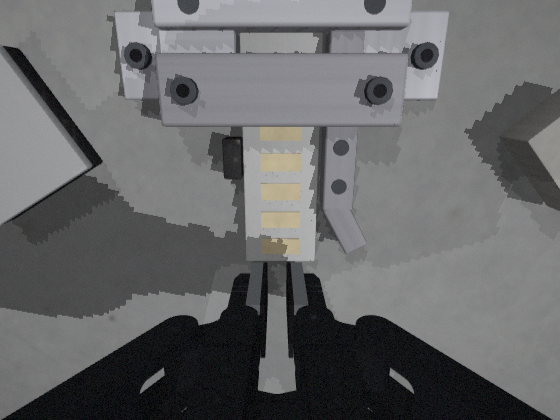

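Run:
```python
from h import *
r=robot.line_to(hw(-77,0.3,20.3),f_stop=3.5,velocity=.008)
print(r, robot.current_contact_force(),wh(robot.current_tool_pos()))
np.save("t9.npy",np.array(tool()))
im=vision.grab_frame("wrist"); cv2.imwrite("pics/w9.png",im[:,:,::-1])
cv2.imwrite("pics/w9a.png",cv2.resize(im[0:280,150:400],None,fx=2.1,fy=2.1,interpolation=cv2.INTER_CUBIC)[:,:,::-1])
KW=cam("wrist",np.load("t9.npy")); print(wh(pix2w((280,261.5),.006,KW)[0]),robot.current_time_s())
```

```text
True [0.01513521 0.23381408 0.76835648] [-80.95198933   1.23310468]
[-68.6172834    0.98073029] 23.8
```

View pics/w9a.png

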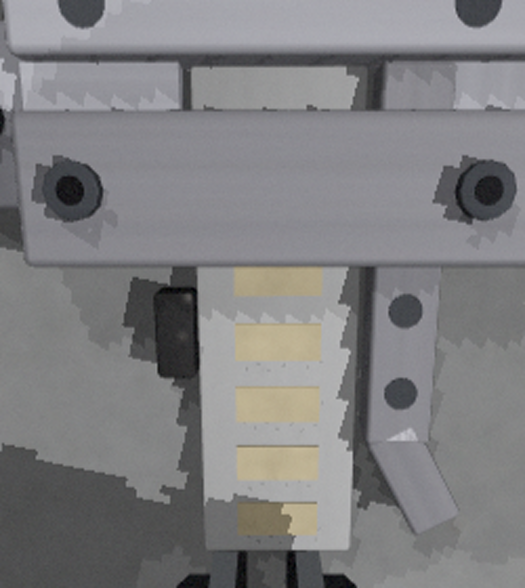

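Run:
```python
from h import *
KW=cam("wrist",np.load("t9.npy"))
for x,y,z in [(20,0,16),(20,0,6),(20,0,0),(20,-15,6),(20,15,6),(20,-16.5,6),(20,16.5,6),(-12,0,22),(-45,-16.5,12),(-63,-27,12),(-70,0,6),(-70,15,6),(-70,-15,6)]:
    print(x,y,z,np.round(w2pix(hw(x,y,z),KW)[0],1), np.round((w2pix(hw(x,y,z),KW)[0]-[150,0])*2.1,0))
t=cv2.imread("pics/w9.png"); cv2.imwrite("pics/w9b.png",cv2.resize(t[15:60,220:350],None,fx=6,fy=6,interpolation=cv2.INTER_CUBIC))
print([int(v) for v in t[18:56,280].mean(1)],t[18:56,300].mean(1).astype(int).tolist())
```

```text
20 0 16 [283.6  26.2] [281.  55.]
20 0 6 [283.3  31.5] [280.  66.]
20 0 0 [283.1  34.2] [279.  72.]
20 -15 6 [326.4  31.3] [371.  66.]
20 15 6 [240.2  31.6] [189.  66.]
20 -16.5 6 [330.8  31.3] [380.  66.]
20 16.5 6 [235.9  31.6] [180.  66.]
-12 0 22 [283.4 130. ] [280. 273.]
-45 -16.5 12 [324.9 213.9] [367. 449.]
-63 -27 12 [348.9 255.8] [418. 537.]
-70 0 6 [282.3 264.4] [278. 555.]
-70 15 6 [247.4 264.3] [205. 555.]
-70 -15 6 [317.2 264.5] [351. 555.]
[170, 168, 168, 159, 149, 137, 124, 98, 76, 71, 70, 71, 74, 98, 146, 151, 151, 152, 151, 151, 153, 149, 150, 153, 152, 151, 151, 149, 154, 152, 151, 152, 151, 145, 90, 121, 127, 132] [172, 171, 168, 161, 147, 134, 121, 98, 76, 68, 68, 61, 64, 100, 151, 155, 155, 154, 154, 155, 155, 157, 156, 155, 155, 156, 156, 155, 155, 157, 157, 155, 148, 88, 90, 124, 130, 135]
```

View pics/w9b.png

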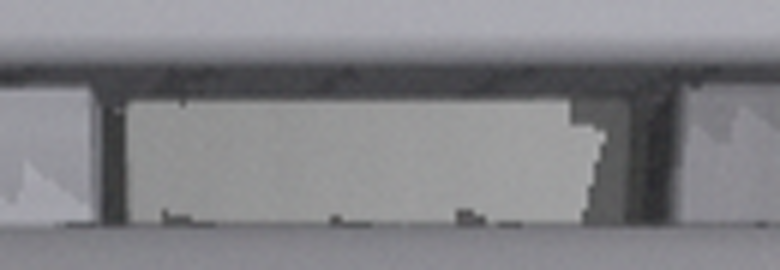

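Run:
```python
from h import *
robot.line_to(hw(-100,1.0,20.3),velocity=.03)
robot.line_to(hw(-125,1.0,22),velocity=.08)
robot.line_to(hw(-125,0,110),velocity=.15); robot.pause(.4)
np.save("t10.npy",np.array(tool()))
im=vision.grab_frame("wrist"); cv2.imwrite("pics/w10.png",im[:,:,::-1])
cv2.imwrite("pics/w10a.png",cv2.resize(im[0:260,200:400],None,fx=2.3,fy=2.3,interpolation=cv2.INTER_CUBIC)[:,:,::-1])
im=vision.grab_frame("scene"); cv2.imwrite("pics/s10.png",cv2.resize(im[140:380,200:460],(650,600),interpolation=cv2.INTER_CUBIC)[:,:,::-1])
print(robot.current_time_s())
```

```text
26.2667
```

View pics/w10a.png

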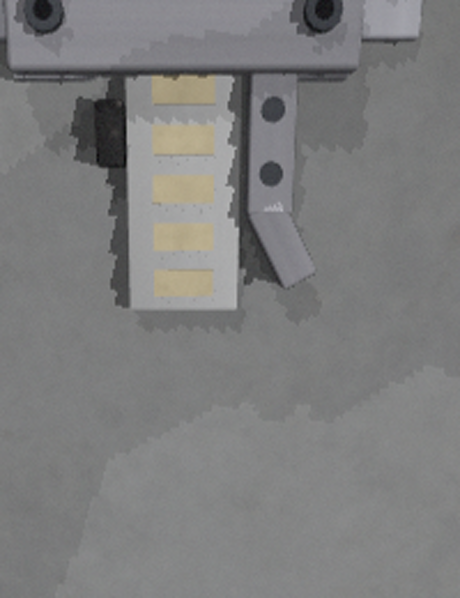

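View pics/s10.png

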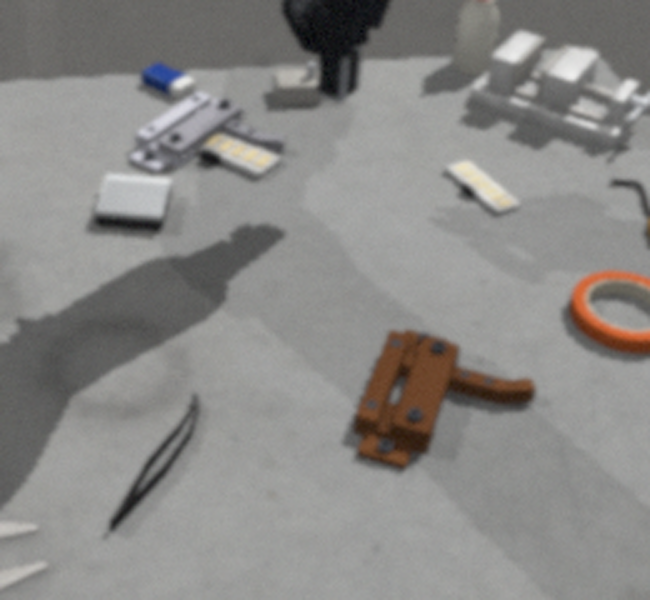

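Carrier lies under the bridge and everything else is in place. One last look at the nose gap from above, clear of contact.

Run:
```python
from h import *
robot.line_to(hw(-76,0,80),velocity=.12); robot.pause(.4)
np.save("t11.npy",np.array(tool()))
im=vision.grab_frame("wrist"); cv2.imwrite("pics/w11.png",im[:,:,::-1])
KW=cam("wrist",np.load("t11.npy"))
p=w2pix([hw(20,15,6),hw(20,-15,6),hw(20,0,16),hw(-70,15,6),hw(-70,-15,6),hw(-12,0,22),hw(-45,-16.5,12)],KW); print(np.round(p,1).tolist())
x,y=p[0].astype(int); x0,y0=max(x-15,0),max(y-25,0)
cv2.imwrite("pics/w11a.png",cv2.resize(im[y0:y0+60,x0:x0+110],None,fx=6,fy=6,interpolation=cv2.INTER_CUBIC)[:,:,::-1]); print(x0,y0,robot.current_time_s())
```

```text
[[250.4, 61.8], [308.2, 61.7], [279.3, 60.0], [254.2, 224.3], [304.2, 224.3], [279.2, 127.8], [308.6, 186.4]]
235 36 27.3417
```

View pics/w11.png

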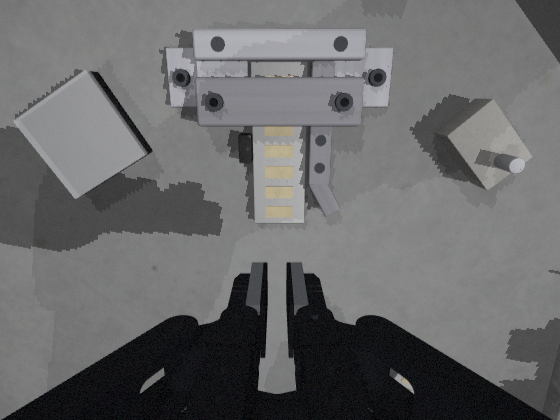

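View pics/w11a.png

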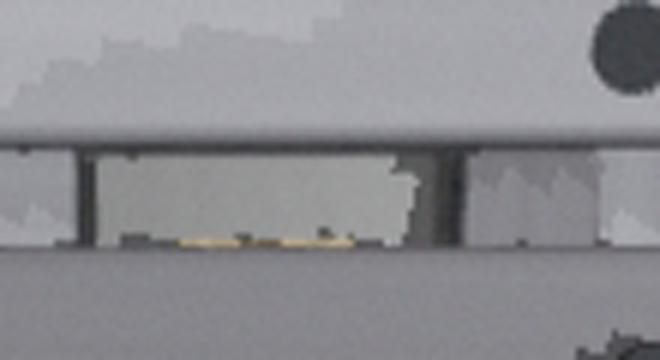

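Run:
```python
from h import *
robot.line_to(hw(-110,0,140),velocity=.15)
print(workorder.close_job(), robot.current_time_s())
```

```text
the job is handed in; nothing more can be done
the job is handed in; nothing more can be done
```

The larger carrier now lies flat under the grey bridge with its nose against the stop block, and the job was handed in at about 28 s. I squared it up with three light sideways pushes, two on its tab and one on the side of the plate. Then I pushed it in by the tail with the fingertips and drew back.

**Stop contact:** The guarded push stopped twice at the same place, TCP at −81 mm, where the carrier should be home. The force thresholds were 2.5 N and 3.5 N. In the last close-up the nose edge meets the stop face evenly across its width, to within about 0.5 mm.

**Alignment:** Before the carrier entered the bridge, the camera fit put it 0.1 mm off the lane centre and 0.05° askew.

**Surroundings:** The final pictures show the chip box, setup block, eraser, tweezers and smaller carrier where they were.

**Disagreements:**
- The fingertips touched the bare table once, at about 5 N, when I lowered them behind the tail. I raised them before pushing.
- The camera placed the tail at −68.6 mm instead of −70 mm. The bridge edge was off by a similar amount in the same picture, so I put this down to about 1 mm of error in the holder fit.
- The tool drifted about 1 mm sideways during the final push, with no visible effect on the carrier.

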